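# Load the line-spool stand from the sloping rack

### The arm

A 6-joint arm with a two-finger parallel gripper is mounted at the origin on the work surface. World frame = base frame: x ahead of the robot, y to its left, z up, the work surface at z = 0. Lengths are in m, angles in rad, forces in N, time in s.
With the tool pointing down it reaches from about 0.3 to 0.875 m from the base axis. Payload 6.4 kg.
Tool frame: the origin (TCP) lies midway between the tips of the shut fingers; the grasp point (between the pads) lies 19 mm behind it; z points along the fingers, y is the line along which they close (so a half turn about z gives the same grasp; the last joint's range is limited). The gripper opens to 88 mm and grips with 3 to 60 N. Pads are 18 mm wide; open, the fingers measure 123 mm over their backs; the gripper's body (75 mm by 187 mm) begins 45 mm behind the grasp point.
Start: joints at [1.128, 0.181, 1.607, -0, 1.354, -0.206], TCP at [0.135, 0.559, 0.239] pointing down, gripper open.
Joint ranges: [-2.99, 2.99], [-0.89, 2.07], [0.3, 2.58], [-1.14, 4.28], [0, 2.63], [-3.12, 3.12]. Speed limits (rad/s): [2.57, 2.57, 3.01, 3.14, 3.14, 3.14].

### API

Orientations are given as a unit quaternion [w, x, y, z].
In Python, from cell import * gives the robot as it stands.
- The arm moves only by the shell command python3 -m jog 'ROWS' [OPENING] [FORCE]. ROWS is JSON, a list of rows, each an object of numbers: "tx", "ty", "tz": the shift along the world's x, y, z as a fraction of full scale; "yaw": the turn about the world's z as a fraction of full scale. In form: [{"tx": .., "ty": .., "tz": .., "yaw": ..}, ...]. A call has 1 to 10 rows; each row shifts and turns the commanded pose from where the row before left it; what a row does not reach is not made up. Full scale, the value 1, is 3 cm for a shift and 5 degrees for a turn. A row lasts 1/8 s, in which the tool goes at most 62.5 mm and 10.7 degrees, less where a joint would pass 70% of its speed; a pose out of reach is approached as far as the arm can. A call with a number of a shift or a turn outside -1 to 1 is refused whole. A call with a gripper value outside its range is refused whole. OPENING is the opening in per cent of the stroke, from 0 (shut) to 100 (fully open), set as the call begins (- or left out, the last holds). The fingers move at their own pace and stop on an object; FORCE is the grip in N (left out, the last holds). Time passes only in rows, so rows that do not move let the fingers close. It gives the time, the measured TCP pose, the force, the opening and the grip force at its end, in the units of the state.
- observe(): the state, without advancing time (a new reading comes with each control period).
- read_camera(name): name is "scene" or "top"; returns (picture, depth): 420x560x3 uint8, red, green, blue; 420x560 float32, m along the optical axis (not along the pixel's ray), 0 where there is no reading.
- camera_info(name): a dict with "intrinsics" (3x3 intrinsics, pixels), "R" (3x3) and "t" (3): a world point X has camera coordinates R X + t. Camera axes: x right, y down, z forward; pixel columns grow to the right and rows downward; lengths in m; the calibration is good to about 2 mm. A picture is of the moment at which its call begins. camera_info takes no time and is no camera call.
- finish_job(): hands the job in; it is judged then, once.
The state is a dict: "time": time; "joints": joint angles; "dq": joint speeds; "joint_torque": joint torques, N m; "ee_pos": TCP position; "tool_rot": TCP orientation; "wrist_force": force on the tool from outside, world axes, zero at the start; "torque": the same for the moment, N m; "width": finger opening in m; "grip_force": force on a finger pad.
Only numpy, scipy, OpenCV 4.12 (cv2) and the standard library are available. Lean on these libraries where they do the work, as an engineer would, in place of code of your own. Each camera call takes 0.05 s, during which the arm holds its last target. There are 200 camera calls.

### The job

Load the line stand: take its axle off, run it up through all three spools of line as they lie in the sloping rack, and lift the three off together on it. Then hang the loaded axle back across the stand's two forks with its wooden grip at the same end as before, let go, and let no spool fall; leave the other things on the cabinet top where they are.

Things in the scene. Friction and masses are not known exactly. Their poses are not given: they have to be found in the camera images.
- axle_grip (a point): the axle, 197 mm long, 0.13 kg, loose; this point is the centre of its square wooden grip, 54 mm long, 24 x 24 mm. x points along the axle to the tip; z is up as it starts, level in the stand's forks. From this point along x: grip to 27 mm; 10 mm steel rod; black disc collar, 40 mm across, 47 to 52 mm; rod again to its round end at 170 mm
- axle_tip (a point): on the axle's rod, 165 mm from the grip's centre and 5 mm short of the round end
- spool0_mid (a point): the lowest of three like spools of line lying in a row in the rack, 29 mm apart, their bores in one line: black plastic, 80 mm across, 28 mm wide, straight 26 mm bore right through, about 0.05 kg, loose; this point is its centre, on the bore's axis half-way through; x lies along the bore, up the slope at the start
- spool1_mid (a point): the middle of three like spools of line lying in a row in the rack, 29 mm apart, their bores in one line: black plastic, 80 mm across, 28 mm wide, straight 26 mm bore right through, about 0.05 kg, loose; this point is its centre, on the bore's axis half-way through; x lies along the bore, up the slope at the start
- spool2_mid (a point): the highest of three like spools of line lying in a row in the rack, 29 mm apart, their bores in one line: black plastic, 80 mm across, 28 mm wide, straight 26 mm bore right through, about 0.05 kg, loose; this point is its centre, on the bore's axis half-way through; x lies along the bore, up the slope at the start
- rack: sloping oak rack, fixed: a V trough on two uprights, 110 mm wide, nothing above it. Origin on the table top under the middle spool's centre; z up; x points level, away from the low end. The trough and the line of the bores rise towards x at 30 degrees above level; that line passes 171 mm above the origin. The V's edges lie 20 mm below the line, measured square to it
- rack_mouth (a point): on the line of the bores at the rack's low end, 52 mm down the slope from the middle spool's centre and 9 mm from the lowest spool's face. The axle enters here, tip first, pointing up the slope; the 8 mm end board here has a U cut-out, open at the top, 50 mm wide and 28 mm deep below the line, so the collar can pass up to the spool; its cheeks rise 14 mm above the line
- rack_top (a point): point on the line of the bores at the rack's high end, 58 mm up the slope from the middle spool's centre; a low board here also reaches to 28 mm from the line, so the axle's tip passes over it. There is 15 mm of free trough between the highest spool and this board
- stand: line stand, fixed: steel plate 170 x 100 x 8 mm with two upright Y forks of 8 mm round bar. Origin on the table top at the plate's middle; z up; x runs from the fork near the axle's grip to the fork near its tip. With the axle hung, its grip's centre is at x = -96.5 mm, with up to 6 mm of play either way, and the rod is level, 105 mm above the table
- fork0 (a point): the fork at x = -59.5 mm on the stand: centre of a rod lying in it. It takes the bare rod between grip and collar. The Y is 40 mm wide at the top between its bars' axes, and its bars end 17 mm above this point
- fork1 (a point): the like fork at x = +59.5 mm on the stand: centre of a rod lying in it. It takes the last stretch of rod by the tip. Spools hang between collar and this fork, where there is 100 mm of room for them
- bowl_mid (a point): blue ceramic bowl of swivels, 126 mm across, 52 mm high; the point is 26 mm above its foot; bystander
- reel_mid (a point): black plastic fly reel lying flat, 90 mm across, 50 mm high with its crank knob; the point is the middle of its body; bystander
- jar_mid (a point): glass jar of spinners with a metal lid, 76 mm across, 94 mm high; the point is half-way up; bystander
- pliers_mid (a point): stainless long-nose pliers lying flat, 175 mm long, 14 mm high, nose to its +x; the point is the middle; bystander
- tin_mid (a point): flat round aluminium tin, 83 mm across, 24 mm high; the point is the middle; bystander
- lure_mid (a point): wooden plug lure lying on its side, 120 mm long, 30 mm high; the point is the middle; bystander
Mind the look-alikes: they are no part of the job. Leave any purple look-alike of the stand alone. What is shaped like the part that bears spool0_mid but purple or turquoise is not meant.

How it is judged:
By the outcome, as a careful person would: the job done as asked, in the order asked, and still so for the second after the job is handed in, with the robot touching nothing.
It also fails if it takes over 58 s, if anything falls off the work surface, if the arm or the gripper's body presses on something with over 40 N, if the wrist force passes 120 N, or if a joint passes its speed limit or range.

## Working session

There is one attempt and no reset: what is moved stays moved. The work goes in short steps, Python scripts to look and compute and a shell command to move; the robot and the scene stay as the last step left them, time stands still between calls to the robot, and variables do not carry over. Pictures are saved under pics/ and viewed, at most 14 in all, crops included, and the job is handed in when it is done.

```bash
mkdir -p pics; cat > h.py <<'E'
from cell import *
import numpy as np, cv2
def shot(n):
    im,d=read_camera(n); np.savez(f'pics/{n}.npz',im=im,d=d); return im,d
def save(p,im): cv2.imwrite(p,cv2.cvtColor(im,cv2.COLOR_RGB2BGR))
def world(n,uv,depth):
    c=camera_info(n);K=np.array(c['intrinsics']);R=np.array(c['R']);t=np.array(c['t'])
    uv=np.atleast_2d(uv).astype(float);z=np.atleast_1d(depth)[:,None]
    p=np.c_[uv,np.ones(len(uv))]@np.linalg.inv(K).T*z
    return (p-t)@R
def cloud(n,d):
    v,u=np.indices(d.shape);return world(n,np.c_[u.ravel(),v.ravel()],d.ravel()).reshape(*d.shape,3)
E
python3 - <<'E'
from h import *
for n in('scene','top'):
    im,d=shot(n);save(f'pics/{n}0.png',im)
    c=camera_info(n);R=np.array(c['R']);print(n,-R.T@np.array(c['t']),R[2],c['intrinsics'])
print(observe())
E
```

```text
scene [ 1.44014151 -0.50006303  0.90630606] [-0.68739019  0.41772845 -0.59413607] [[436.4603221    0.         282.5448512 ]
 [  0.         436.4603221  205.07032868]
 [  0.           0.           1.        ]]
top [0.35622859 0.00712786 1.17203423] [ 0.19189605 -0.01578284 -0.98128834] [[385.13996996   0.         276.28219362]
 [  0.         385.13996996 215.6969769 ]
 [  0.           0.           1.        ]]
{'time': 0.1, 'joints': array([ 1.12770502e+00,  1.81433752e-01,  1.60787342e+00, -2.84810517e-05,
        1.35379310e+00, -2.06279647e-01]), 'dq': array([-0.00139914, -0.00260314, -0.0029811 , -0.00048016, -0.00052341,
       -0.00128122]), 'joint_torque': array([ 1.39412419e-03, -4.34819019e+01, -3.42696190e+01,  7.04255258e-02,
        3.38309258e-02, -1.00681729e-05]), 'ee_pos': array([0.13467417, 0.558528  , 0.2379355 ]), 'tool_rot': array([-2.27294881e-04,  1.18126262e-01,  9.92998297e-01, -7.18857377e-04]), 'wrist_force': array([ 1.19425472, -0.3364505 ,  0.00798063]), 'torque': array([ 0.03011204,  0.01598939, -0.01485408]), 'grip_force': 0.0, 'width': 0.08817380264027762}
```

View pics/scene0.png

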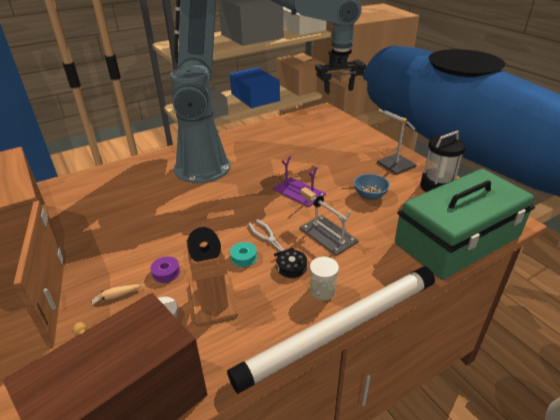

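View pics/top0.png

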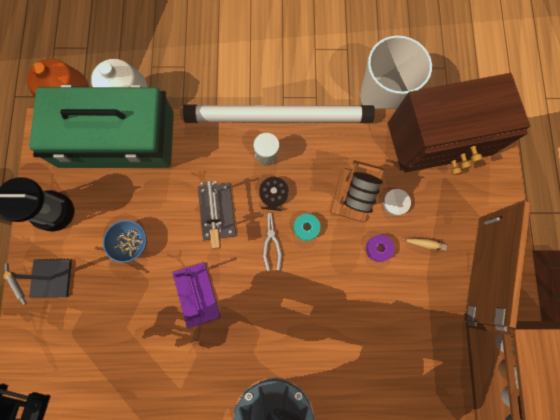

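```bash
python3 - <<'E'
from h import *
z=np.load('pics/top.npz');im,d=z['im'],z['d'];P=cloud('top',d)
save('pics/crop0.png',cv2.resize(im[140:320,170:420],None,fx=3.2,fy=3.2,interpolation=cv2.INTER_CUBIC))
np.set_printoptions(precision=3,suppress=True)
hsv=cv2.cvtColor(im,cv2.COLOR_RGB2HSV)
print('table',np.median(P[300:320,300:340].reshape(-1,3),0))
def reg(name,r0,r1,c0,c1,zl,zh):
    q=P[r0:r1,c0:c1].reshape(-1,3);q=q[(q[:,2]>zl)&(q[:,2]<zh)]
    m=q.mean(0);(cx,cy),wh,a=cv2.minAreaRect(q[:,:2].astype(np.float32))
    w,V=np.linalg.eigh(np.cov(q[:,:2].T));print(name,len(q),m,'rect',cx,cy,wh,a,'axis',V[:,1],'z',np.percentile(q[:,2],[2,50,98]))
reg('plate',178,245,196,240,.004,.016)
reg('axle',175,252,196,240,.095,.135)
reg('grip',228,252,204,224,.10,.135)
reg('rack>.04',160,225,325,385,.04,.3)
reg('spooltop',160,225,325,385,.15,.3)
for r in range(165,222,4): print(r,[ '%.3f'%P[r,c,2] for c in range(330,386,5)])
for r in range(178,252,4): print(r,[ '%.3f'%P[r,c,2] for c in range(200,230,2)])
E
```

```text
table [ 0.303 -0.138 -0.   ]
plate 1271 [0.603 0.17  0.008] rect 0.6069114208221436 0.16905167698860168 (0.19680257141590118, 0.1345687061548233) 1.904335618019104 axis [-0.985 -0.17 ] z [0.004 0.008 0.013]
axle 461 [0.556 0.167 0.112] rect 0.5714675784111023 0.1697567105293274 (0.1962660700082779, 0.04575715586543083) 6.533056735992432 axis [-0.991 -0.133] z [0.102 0.112 0.123]
grip 182 [0.5   0.16  0.115] rect 0.5019895434379578 0.16099390387535095 (0.05602999031543732, 0.024322737008333206) 7.660346984863281 axis [-0.99  -0.142] z [0.103 0.115 0.12 ]
rack>.04 1559 [ 0.629 -0.24   0.182] rect 0.6352576017379761 -0.24731409549713135 (0.08646798133850098, 0.151628315448761) 74.73291015625 axis [-0.954  0.3  ] z [0.128 0.182 0.219]
spooltop 1431 [ 0.627 -0.241  0.186] rect 0.6325081586837769 -0.24596349895000458 (0.08596638590097427, 0.1455068439245224) 73.76288604736328 axis [-0.955  0.298] z [0.153 0.185 0.219]
165 ['-0.003', '0.003', '-0.002', '-0.000', '-0.003', '0.183', '0.180', '0.180', '0.164', '-0.000', '-0.000', '-0.003']
169 ['0.001', '0.002', '-0.003', '0.014', '0.003', '0.
[... 3563 characters left out ...]
 '0.009', '0.005', '0.010', '0.116', '0.114', '0.114', '0.114', '0.117', '0.009', '0.006', '0.007', '0.005', '0.005']
238 ['-0.003', '-0.001', '0.006', '0.005', '0.010', '0.010', '0.115', '0.115', '0.113', '0.113', '-0.004', '-0.003', '-0.001', '-0.003', '-0.004']
242 ['-0.000', '0.001', '-0.001', '-0.001', '-0.001', '0.001', '0.114', '0.118', '0.114', '0.118', '0.097', '-0.003', '0.003', '0.001', '-0.000']
246 ['0.002', '-0.000', '-0.001', '0.001', '-0.001', '0.002', '0.116', '0.116', '0.113', '0.118', '0.106', '0.003', '0.001', '0.000', '0.001']
250 ['-0.002', '0.000', '-0.001', '0.001', '0.000', '0.002', '0.001', '-0.001', '0.001', '0.003', '-0.000', '-0.003', '-0.000', '0.002', '-0.001']
```

View pics/crop0.png

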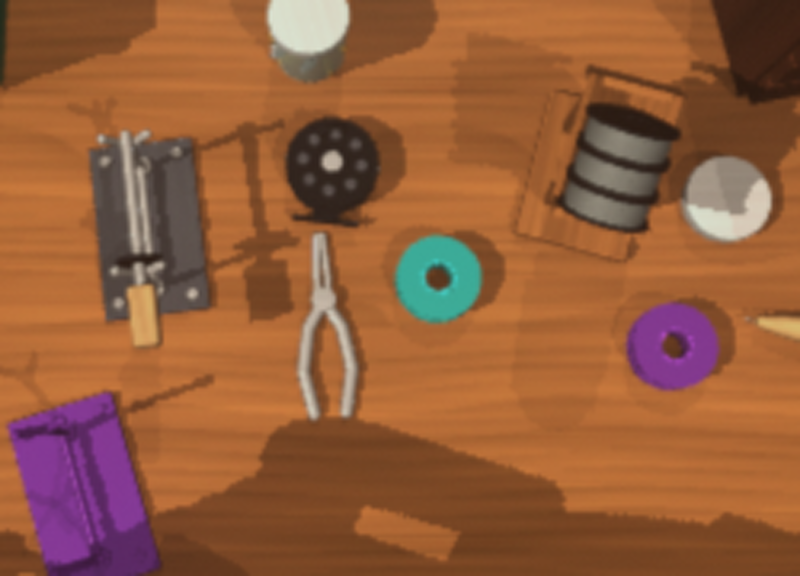

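```bash
python3 - <<'E'
from h import *
from scipy.optimize import least_squares
np.set_printoptions(precision=4,suppress=True)
z=np.load('pics/scene.npz');im,d=z['im'],z['d'];P=cloud('scene',d)
sub=im[215:275,175:235]; hsv=cv2.cvtColor(im,cv2.COLOR_RGB2HSV)
m=np.zeros(d.shape,bool);m[222:262,184:224]=True
m&=(hsv[...,2]<60)&(P[...,2]>.13)&(d>0)
q=P[m];print('face px',len(q),q.mean(0))
# robust plane
w=np.ones(len(q),bool)
for _ in range(6):
    c=q[w].mean(0);n=np.linalg.svd(q[w]-c)[2][2];n*=np.sign(n[2]);e=(q-c)@n;w=abs(e)<max(.002,1.5*np.std(e[w])*.7)
print('plane n',n,'tilt',np.degrees(np.arcsin(n[2])),'yaw',np.degrees(np.arctan2(n[1],n[0])),w.sum(),np.std(e[w]))
u=np.cross([0,0,1],n);u/=np.linalg.norm(u);v=np.cross(n,u)
uv=np.c_[(q[w]-c)@u,(q[w]-c)@v].astype(np.float32)
(cc,r)=cv2.minEnclosingCircle(uv);fc=c+cc[0]*u+cc[1]*v;print('face circle c',fc,'r',r,'mid ->',fc-.043*n)
zt=np.load('pics/top.npz');P2=cloud('top',zt['d']);
a=P2[160:225,325:390].reshape(-1,3);a=a[a[:,2]>.12]
b=P[215:300,170:235].reshape(-1,3);b=b[(b[:,2]>.12)&(b[:,2]<.26)]
for nm,A in(('top',a),('scene',b)):
  # model: axis yaw, origin xy; spool points within cylinder; split: fit top-view flanges
  yaw0=np.radians(-17)
  def par(p,A):
    k=np.array([np.cos(p[0])*np.cos(np.pi/6),np.sin(p[0])*np.cos(np.pi/6),.5])
    o=np.array([p[1],p[2],.171]);s=(A-o)@k;return s,np.linalg.norm(A-o-s[:,None]*k,axis=1)
  f=lambda p:np.clip(par(p,A)[1]-p[3],-.006,.006)
  if nm=='top':
    for y in (-14,-16,-17,-18,-20):
      p=least_squares(f,[np.radians(y),.63,-.24,.037],loss='soft_l1',f_scale=.001)
      s,rr=par(p.x,A);print(nm,np.degrees(p.x[0]),p.x[1:],p.cost,np.percentile(s[rr<.045],[1,99]))
# rack base and mouth edges
g=P2[160:232,315:395].reshape(-1,3);g=g[(g[:,2]>.006)&(g[:,2]<.02)];r=cv2.minAreaRect(g[:,:2].astype(np.float32));print('base',r)
# axle line: grip rect + rod
g=P2[175:254,196:240].reshape(-1,3);g=g[(g[:,2]>.1)&(g[:,2]<.125)]
l=cv2.fitLine(g[:,:2].astype(np.float32),cv2.DIST_HUBER,0,.001,.001).ravel();print('axle line',l,np.degrees(np.arctan2(l[1],l[0])))
s=(g[:,:2]-l[2:])@l[:2];print('ends',l[2:]+s.min()*l[:2],l[2:]+s.max()*l[:2],s.ptp() if hasattr(s,'ptp') else np.ptp(s))
hh=cv2.cvtColor(zt['im'],cv2.COLOR_RGB2HSV)
# purple/turquoise/others tall heights
def ob(nm,r0,r1,c0,c1,zl):
    t=P2[r0:r1,c0:c1].reshape(-1,3);t=t[(t[:,2]>zl)&(t[:,2]<.3)];print(nm,t.min(0),t.max(0))
ob('purplestand',260,330,170,222,.03);ob('turq',210,243,290,324,.01);ob('purp',232,264,364,398,.01);ob('reel',175,210,258,290,.01);ob('jar',130,166,250,284,.05);ob('tin',186,216,383,413,.012);ob('pliers',208,275,260,288,.006)
E
```

```text
face px 819 [ 0.6446 -0.2477  0.1912]
plane n [ 0.7279 -0.1961  0.6571] tilt 41.07840603644543 yaw -15.078772100860906 245 0.001113314167488283
face circle c [ 0.6542 -0.2502  0.1898] r 0.039045676589012146 mid -> [ 0.6229 -0.2418  0.1616]
top -15.678402559057176 [ 0.627  -0.245   0.0398] 0.0034752157821962898 [-0.058   0.0578]
top -15.678402562577539 [ 0.627  -0.245   0.0398] 0.003475215782196289 [-0.058   0.0578]
top -15.678402554946679 [ 0.627  -0.245   0.0398] 0.0034752157821962898 [-0.058   0.0578]
top -15.678402559584736 [ 0.627  -0.245   0.0398] 0.0034752157821962898 [-0.058   0.0578]
top -15.696569191522736 [ 0.627  -0.245   0.0398] 0.003475223207838908 [-0.058   0.0578]
base ((0.6122658252716064, -0.2689734101295471), (0.20740190148353577, 0.18144024908542633), 61.10464096069336)
axle line [0.9913 0.1316 0.5564 0.1676] 7.5596623
ends [0.4743 0.1567] [0.6688 0.1825] 0.19618472687877836
purplestand [0.2825 0.188  0.0302] [0.4134 0.2673 0.124 ]
turq [ 0.5082 -0.1432  0.0124] [ 0.5857 -0.0642  0.0342]
purp [ 0.4446 -0.363   0.0114] [ 0.5204 -0.2849  0.0337]
reel [ 0.6013 -0.0479  0.0105] [0.7028 0.0413 0.0533]
jar [ 0.745  -0.0166  0.0503] [0.8193 0.056  0.0988]
tin [ 0.5849 -0.4256  0.0132] [ 0.6652 -0.343   0.0297]
pliers [ 0.4092 -0.0399  0.006 ] [0.607  0.0323 0.025 ]
```

```bash
python3 -m jog '[{"tx":0.84,"ty":-0.95,"yaw":0.3},{"tx":0.84,"ty":-0.95,"yaw":0.3},{"tx":0.84,"ty":-0.95,"yaw":0.3},{"tx":0.84,"ty":-0.95,"yaw":0.3},{"tx":0.84,"ty":-0.95,"yaw":0.3},{"tx":0.84,"ty":-0.95,"yaw":0.3},{"tx":0.84,"ty":-0.95,"yaw":0.3}]' 70 && python3 -m jog '[{"tx":0.84,"ty":-0.95,"yaw":0.3},{"tx":0.84,"ty":-0.95,"yaw":0.3},{"tx":0.84,"ty":-0.95,"yaw":0.3},{"tx":0.84,"ty":-0.95,"yaw":0.3},{"tx":0.84,"ty":-0.95,"yaw":0.3},{"tx":0.84,"ty":-0.95,"yaw":0.3},{"tx":0.84,"ty":-0.95,"yaw":0.3}]'
```

```text
$[0]: bad value
```

```bash
python3 -m jog '[{"tx":0.84,"ty":-0.95,"tz":0,"yaw":0.3},{"tx":0.84,"ty":-0.95,"tz":0,"yaw":0.3},{"tx":0.84,"ty":-0.95,"tz":0,"yaw":0.3},{"tx":0.84,"ty":-0.95,"tz":0,"yaw":0.3},{"tx":0.84,"ty":-0.95,"tz":0,"yaw":0.3},{"tx":0.84,"ty":-0.95,"tz":0,"yaw":0.3},{"tx":0.84,"ty":-0.95,"tz":0,"yaw":0.3}]' 70 && python3 -m jog '[{"tx":0.84,"ty":-0.95,"tz":0,"yaw":0.3},{"tx":0.84,"ty":-0.95,"tz":0,"yaw":0.3},{"tx":0.84,"ty":-0.95,"tz":0,"yaw":0.3},{"tx":0.84,"ty":-0.95,"tz":0,"yaw":0.3},{"tx":0.84,"ty":-0.95,"tz":0,"yaw":0.3},{"tx":0.84,"ty":-0.95,"tz":0,"yaw":0.3},{"tx":0.84,"ty":-0.95,"tz":0,"yaw":0.3}]'
```

```text
time: 0.98
ee_pos: [0.3117, 0.3583, 0.2384]
tool_rot: [-0.0, 0.026, 1.0, -0.0]
wrist_force: [0.1, -0.2, 0.4]
width: 0.0618
grip_force: 0.0
time: 1.85
ee_pos: [0.4881, 0.1589, 0.2384]
tool_rot: [-0.0, -0.065, 0.998, 0.0]
wrist_force: [-0.4, 0.9, 0.2]
width: 0.0614
grip_force: 0.0
```

```bash
python3 -m jog '[{"tx":0,"ty":0,"tz":-0.85,"yaw":0},{"tx":0,"ty":0,"tz":-0.85,"yaw":0},{"tx":0,"ty":0,"tz":-0.85,"yaw":0},{"tx":0,"ty":0,"tz":-0.85,"yaw":0},{"tx":-0.03,"ty":0,"tz":-0.85,"yaw":0},{"tx":0,"ty":0,"tz":-0.85,"yaw":0},{"tx":0,"ty":0,"tz":0,"yaw":0}]' && python3 -m jog '[{"tx":0,"ty":0,"tz":0,"yaw":0},{"tx":0,"ty":0,"tz":0,"yaw":0},{"tx":0,"ty":0,"tz":0,"yaw":0},{"tx":0,"ty":0,"tz":0,"yaw":0}]' 0 40
```

```text
time: 2.72
ee_pos: [0.4847, 0.1598, 0.0836]
tool_rot: [-0.003, -0.065, 0.998, -0.0]
wrist_force: [0.1, 0.3, 0.1]
width: 0.0619
grip_force: 0.0
time: 3.22
ee_pos: [0.4871, 0.16, 0.0862]
tool_rot: [0.0, -0.065, 0.998, -0.0]
wrist_force: [-0.1, -2.6, 0.3]
width: 0.0238
grip_force: 7.7
```

```bash
python3 -m jog '[{"tx":0,"ty":0,"tz":0,"yaw":0},{"tx":0,"ty":0,"tz":0.5,"yaw":0},{"tx":0,"ty":0,"tz":0.8,"yaw":0},{"tx":0,"ty":0,"tz":0.7,"yaw":0},{"tx":-0.35,"ty":0.1,"tz":0,"yaw":-0.6},{"tx":-0.4,"ty":0.1,"tz":0,"yaw":-0.8},{"tx":-0.35,"ty":0.1,"tz":0,"yaw":-0.6},{"tx":0,"ty":0,"tz":0,"yaw":0}]' 0 50 && python3 -m jog '[{"tx":0,"ty":0,"tz":-0.6,"yaw":0},{"tx":0,"ty":0,"tz":-0.7,"yaw":0},{"tx":0,"ty":0,"tz":-0.4,"yaw":0},{"tx":0,"ty":0,"tz":-0.2,"yaw":0},{"tx":0,"ty":0,"tz":0,"yaw":0}]'; python3 - <<'E'
from h import *
im,d=shot('scene');save('pics/s1.png',cv2.resize(im[130:290,230:400],None,fx=3.5,fy=3.5))
E
```

```text
time: 4.22
ee_pos: [0.4532, 0.1692, 0.1463]
tool_rot: [-0.0, 0.022, 1.0, 0.0]
wrist_force: [0.2, -0.5, -1.4]
width: 0.0234
grip_force: 50.0
time: 4.85
ee_pos: [0.454, 0.1692, 0.0889]
tool_rot: [-0.0, 0.022, 1.0, 0.0]
wrist_force: [-0.6, 1.5, -0.2]
width: 0.0232
grip_force: 50.0
```

View pics/s1.png

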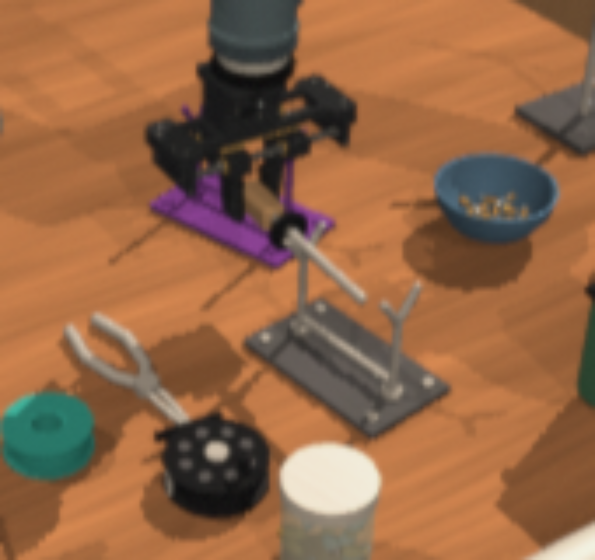

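```bash
python3 -m jog '[{"tx":0,"ty":0,"tz":-0.1,"yaw":0},{"tx":0.01,"ty":0,"tz":-0.2,"yaw":0},{"tx":0.02,"ty":0,"tz":-0.19,"yaw":0},{"tx":0.03,"ty":0,"tz":-0.19,"yaw":0},{"tx":0.05,"ty":0,"tz":-0.19,"yaw":0},{"tx":0.06,"ty":0,"tz":-0.19,"yaw":0},{"tx":0.07,"ty":0,"tz":-0.18,"yaw":0},{"tx":0.09,"ty":0,"tz":-0.17,"yaw":0},{"tx":0,"ty":0,"tz":0,"yaw":0}]' 0 10; python3 -m jog '[{"tx":0,"ty":0,"tz":0,"yaw":0},{"tx":0,"ty":0,"tz":0,"yaw":0}]' 0 60; python3 - <<'E'
from h import *
im,d=shot('scene');save('pics/s2.png',cv2.resize(im[130:290,230:400],None,fx=3.5,fy=3.5))
im,d=shot('top');P=cloud('top',d)
q=P[160:260,190:260];np.set_printoptions(precision=3,suppress=True)
m=(q[...,2]>.09)&(q[...,2]<.2)&(q[...,0]>.51)
a=q[m];print(a[np.argsort(a[:,0])][::4])
E
```

```text
time: 6.02
ee_pos: [0.4632, 0.1689, 0.0458]
tool_rot: [-0.001, 0.022, 1.0, -0.0]
wrist_force: [-0.2, 1.2, -0.2]
width: 0.0239
grip_force: 10.0
time: 6.28
ee_pos: [0.463, 0.169, 0.0462]
tool_rot: [-0.001, 0.022, 1.0, -0.0]
wrist_force: [-1.7, 0.3, 0.0]
width: 0.0235
grip_force: 60.0
[[0.559 0.169 0.117]
 [0.563 0.161 0.115]
 [0.565 0.161 0.118]
 [0.568 0.161 0.117]
 [0.57  0.166 0.123]
 [0.573 0.16  0.121]
 [0.576 0.165 0.13 ]
 [0.58  0.168 0.128]
 [0.582 0.165 0.133]
 [0.585 0.162 0.132]
 [0.587 0.164 0.135]
 [0.59  0.162 0.134]
 [0.592 0.159 0.134]
 [0.595 0.167 0.135]
 [0.597 0.167 0.138]
 [0.6   0.164 0.139]
 [0.602 0.164 0.142]
 [0.605 0.161 0.143]
 [0.607 0.164 0.144]
 [0.61  0.167 0.142]
 [0.612 0.166 0.146]
 [0.615 0.166 0.146]
 [0.618 0.166 0.146]
 [0.62  0.161 0.148]
 [0.623 0.161 0.147]
 [0.655 0.2   0.116]
 [0.656 0.188 0.103]
 [0.657 0.193 0.109]
 [0.657 0.203 0.118]
 [0.658 0.171 0.105]
 [0.659 0.202 0.122]
 [0.659 0.164 0.111]
 [0.659 0.186 0.1  ]
 [0.66  0.18  0.097]
 [0.661 0.188 0.104]
 [0.662 0.177 0.101]
 [0.663 0.173 0.108]]
```

View pics/s2.png

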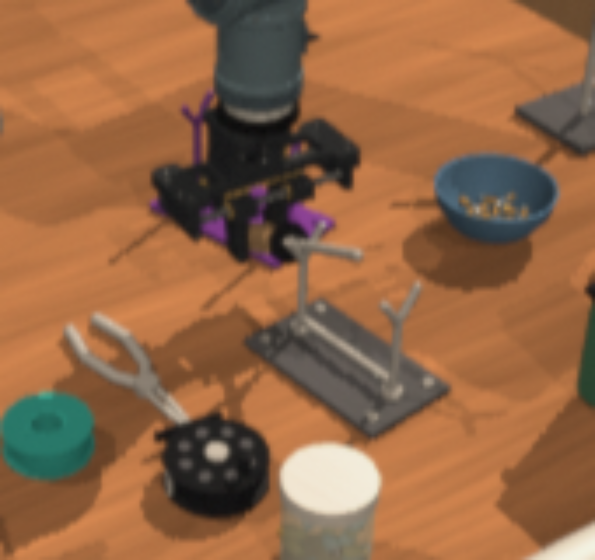

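```bash
python3 -m jog '[{"tx":0,"ty":0,"tz":0.5,"yaw":0},{"tx":0,"ty":0,"tz":0.9,"yaw":0},{"tx":0,"ty":0,"tz":0.9,"yaw":0},{"tx":0,"ty":0,"tz":0.7,"yaw":0},{"tx":-0.1,"ty":-0.7,"tz":0,"yaw":-0.2},{"tx":-0.12,"ty":-0.93,"tz":0,"yaw":-0.2},{"tx":-0.12,"ty":-0.93,"tz":0,"yaw":-0.2},{"tx":-0.12,"ty":-0.93,"tz":0,"yaw":-0.2},{"tx":-0.12,"ty":-0.93,"tz":0,"yaw":-0.2}]' 0 60 && python3 -m jog '[{"tx":-0.12,"ty":-0.93,"tz":0,"yaw":-0.2},{"tx":-0.12,"ty":-0.93,"tz":0,"yaw":-0.2},{"tx":-0.12,"ty":-0.93,"tz":0,"yaw":-0.2},{"tx":-0.12,"ty":-0.93,"tz":0,"yaw":-0.2},{"tx":-0.12,"ty":-0.93,"tz":0,"yaw":-0.2},{"tx":-0.12,"ty":-0.93,"tz":0,"yaw":-0.2},{"tx":-0.12,"ty":-0.93,"tz":0,"yaw":-0.2},{"tx":-0.1,"ty":-0.9,"tz":0,"yaw":-0.24},{"tx":0,"ty":0,"tz":0,"yaw":0},{"tx":0,"ty":0,"tz":0,"yaw":0}]'
```

```text
time: 7.5
ee_pos: [0.4464, 0.0353, 0.1375]
tool_rot: [0.001, 0.066, 0.998, -0.0]
wrist_force: [-0.6, -0.4, -0.7]
width: 0.0234
grip_force: 59.9
time: 8.75
ee_pos: [0.418, -0.1855, 0.1368]
tool_rot: [0.0, 0.137, 0.991, 0.0]
wrist_force: [-0.2, -1.2, -1.4]
width: 0.0235
grip_force: 59.9
```

```bash
python3 -m jog '[{"tx":-0.64,"ty":0.18,"tz":0,"yaw":0},{"tx":0,"ty":0,"tz":-0.8,"yaw":0},{"tx":0,"ty":0,"tz":-0.9,"yaw":0},{"tx":0,"ty":0,"tz":-0.9,"yaw":0},{"tx":0,"ty":0,"tz":-0.65,"yaw":0},{"tx":0,"ty":0,"tz":0,"yaw":0},{"tx":0,"ty":0,"tz":0,"yaw":0}]'; python3 - <<'E'
from h import *
np.set_printoptions(precision=4,suppress=True)
im,d=shot('top');P=cloud('top',d);save('pics/t3.png',cv2.resize(im[150:290,290:430],None,fx=4,fy=4))
h=np.array([.9627,-.2706]);l=np.array([.2706,.9627]);o=np.array([.627,-.245])
q=P[150:290,290:430].reshape(-1,3);X=(q[:,:2]-o)@h;Y=(q[:,:2]-o)@l
for x in range(-165,-50,6):
    m=(X>x/1e3)&(X<(x+6)/1e3)&(abs(Y)<.008)&(q[:,2]>.085+.49*(x+150)/1e3-.02)&(q[:,2]>.06)
    if m.sum()>1: print(x+3,m.sum(),'Y %.4f Zmax %.4f'%(Y[m].mean(),np.median(q[m,2])))
e=observe()['ee_pos'];print((e[:2]-o)@h,(e[:2]-o)@l,e[2])
E
```

```text
time: 9.62
ee_pos: [0.3994, -0.1803, 0.0397]
tool_rot: [0.0, 0.137, 0.991, -0.0]
wrist_force: [0.3, 0.2, -1.5]
width: 0.0233
grip_force: 59.9
-132 6 Y 0.0022 Zmax 0.1144
-126 8 Y 0.0013 Zmax 0.1183
-120 8 Y 0.0016 Zmax 0.1197
-114 10 Y 0.0016 Zmax 0.1235
-108 9 Y 0.0014 Zmax 0.1266
-102 9 Y 0.0013 Zmax 0.1290
-96 8 Y 0.0023 Zmax 0.1323
-90 8 Y 0.0014 Zmax 0.1344
-84 9 Y 0.0014 Zmax 0.1382
-78 7 Y 0.0025 Zmax 0.1404
-66 9 Y -0.0005 Zmax 0.1838
-60 15 Y 0.0000 Zmax 0.1813
-54 15 Y -0.0005 Zmax 0.1852
-48 20 Y -0.0005 Zmax 0.1906
-0.23631060766031306 0.00043801686050170586 0.03991301811768616
```

View pics/t3.png

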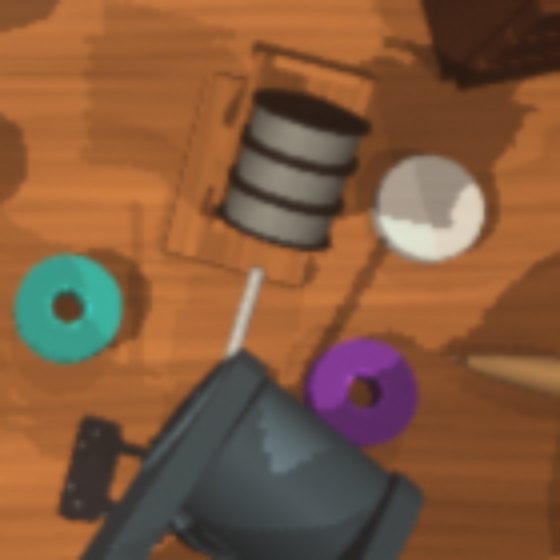

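```bash
python3 -m jog '[{"tx":0.33,"ty":-0.13,"tz":0.04,"yaw":0},{"tx":0.3,"ty":-0.1,"tz":0.03,"yaw":0},{"tx":0.36,"ty":-0.1,"tz":0.21,"yaw":0},{"tx":0.36,"ty":-0.1,"tz":0.21,"yaw":0},{"tx":0.36,"ty":-0.1,"tz":0.2,"yaw":0},{"tx":0,"ty":0,"tz":0,"yaw":0}]' && python3 -m jog '[{"tx":0.36,"ty":-0.1,"tz":0.21,"yaw":0},{"tx":0.36,"ty":-0.1,"tz":0.2,"yaw":0},{"tx":0,"ty":0,"tz":0,"yaw":0}]' && python3 -m jog '[{"tx":0.36,"ty":-0.1,"tz":0.21,"yaw":0},{"tx":0.36,"ty":-0.1,"tz":0.2,"yaw":0},{"tx":0,"ty":0,"tz":0,"yaw":0}]'; python3 - <<'E'
from h import *
im,d=shot('scene');save('pics/s4.png',cv2.resize(im[200:340,150:300],None,fx=4,fy=4))
E
```

```text
time: 10.42
ee_pos: [0.4515, -0.1971, 0.0604]
tool_rot: [0.001, 0.137, 0.991, -0.0]
wrist_force: [-0.1, 0.5, -1.3]
width: 0.0234
grip_force: 59.9
time: 10.8
ee_pos: [0.4732, -0.2032, 0.0728]
tool_rot: [0.001, 0.137, 0.991, -0.001]
wrist_force: [-0.6, 0.7, -1.1]
width: 0.0234
grip_force: 59.9
time: 11.18
ee_pos: [0.4948, -0.2092, 0.0851]
tool_rot: [0.001, 0.137, 0.991, -0.0]
wrist_force: [0.3, 0.0, -2.0]
width: 0.0234
grip_force: 59.9
```

View pics/s4.png

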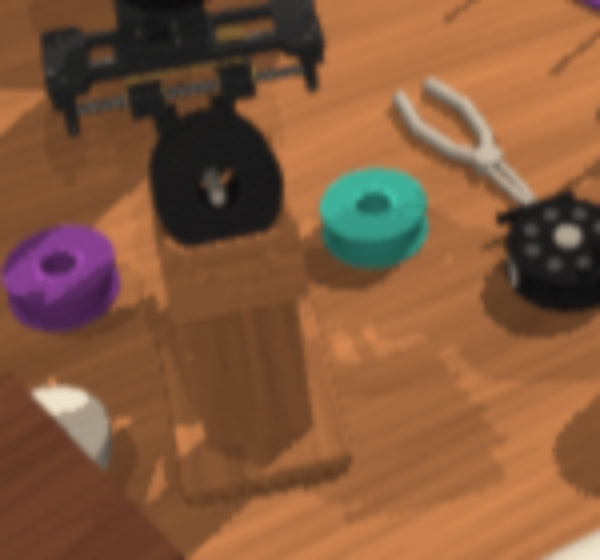

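```bash
python3 -m jog '[{"tx":0.36,"ty":-0.1,"tz":0.2,"yaw":0},{"tx":0.34,"ty":-0.1,"tz":0.2,"yaw":0},{"tx":0.32,"ty":-0.09,"tz":0.19,"yaw":0},{"tx":0,"ty":0,"tz":0,"yaw":0},{"tx":0,"ty":0,"tz":0,"yaw":0}]'
```

```text
time: 11.85
ee_pos: [0.5237, -0.2169, 0.1016]
tool_rot: [-0.0, 0.137, 0.991, 0.0]
wrist_force: [-0.8, -0.2, -1.3]
width: 0.023
grip_force: 59.9
```

```bash
python3 -m jog '[{"tx":0.13,"ty":-0.04,"tz":0.08,"yaw":0},{"tx":0,"ty":0,"tz":0.1,"yaw":0},{"tx":0,"ty":0,"tz":0.15,"yaw":0},{"tx":0,"ty":0,"tz":0.15,"yaw":0},{"tx":0,"ty":0,"tz":0.2,"yaw":0},{"tx":0,"ty":0,"tz":0.2,"yaw":0},{"tx":0,"ty":0,"tz":0.2,"yaw":0},{"tx":0,"ty":0,"tz":0,"yaw":0},{"tx":0,"ty":0,"tz":0,"yaw":0}]'; python3 - <<'E'
from h import *
np.set_printoptions(precision=4,suppress=True)
im,d=shot('top');P=cloud('top',d)
im2,_=shot('scene');a=cv2.resize(im[130:250,310:430],(400,400));b=cv2.resize(im2[180:300,150:270],(400,400));save('pics/c5.png',np.hstack([a,b]))
h=np.array([.9627,-.2706]);l=np.array([.2706,.9627]);o=np.array([.627,-.245])
q=P[130:260,290:430].reshape(-1,3);X=(q[:,:2]-o)@h;Y=(q[:,:2]-o)@l
for x in range(-70,80,8):
    m=(X>x/1e3)&(X<(x+8)/1e3)&(abs(Y)<.006)&(q[:,2]>.12)
    if m.sum()>1: print(x+4,m.sum(),'Y %.4f Z %.4f'%(Y[m].mean(),np.median(q[m,2])))
E
```

```text
time: 12.98
ee_pos: [0.5278, -0.2183, 0.1342]
tool_rot: [-0.0, 0.137, 0.991, 0.0]
wrist_force: [-0.3, 0.3, -3.0]
width: 0.0233
grip_force: 59.9
-66 7 Y 0.0013 Z 0.4707
46 8 Y 0.0011 Z 0.2277
54 17 Y 0.0006 Z 0.2308
62 10 Y -0.0007 Z 0.1792
70 4 Y 0.0006 Z 0.1617
78 4 Y -0.0004 Z 0.1484
```

View pics/c5.png

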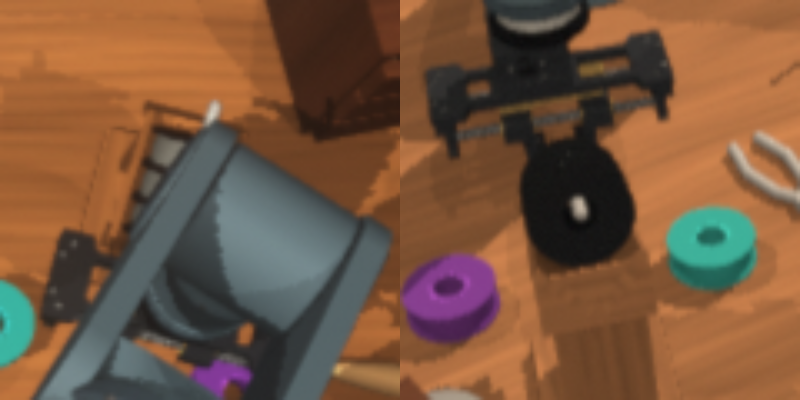

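```bash
python3 -m jog '[{"tx":0,"ty":0,"tz":0.3,"yaw":0},{"tx":0,"ty":0,"tz":0.6,"yaw":0},{"tx":0,"ty":0,"tz":0.6,"yaw":0},{"tx":0,"ty":0,"tz":0.6,"yaw":0},{"tx":0,"ty":0,"tz":0.4,"yaw":0},{"tx":0,"ty":0.2,"tz":0,"yaw":0},{"tx":-0.05,"ty":0.4,"tz":0,"yaw":0.15},{"tx":-0.07,"ty":0.6,"tz":0,"yaw":0.25},{"tx":-0.07,"ty":0.75,"tz":0,"yaw":0.3},{"tx":-0.07,"ty":0.75,"tz":0,"yaw":0.3}]' && python3 -m jog '[{"tx":-0.08,"ty":0.75,"tz":0,"yaw":0.3},{"tx":-0.08,"ty":0.75,"tz":0,"yaw":0.3},{"tx":-0.08,"ty":0.75,"tz":0,"yaw":0.3},{"tx":-0.08,"ty":0.75,"tz":0,"yaw":0.3},{"tx":-0.08,"ty":0.75,"tz":0,"yaw":0.3},{"tx":-0.08,"ty":0.75,"tz":0,"yaw":0.3},{"tx":-0.08,"ty":0.75,"tz":0,"yaw":0.3},{"tx":-0.08,"ty":0.75,"tz":0,"yaw":0.3},{"tx":-0.08,"ty":0.75,"tz":0,"yaw":0.3},{"tx":-0.08,"ty":0.75,"tz":0,"yaw":0.3}]' && python3 -m jog '[{"tx":-0.08,"ty":0.75,"tz":0,"yaw":0.3},{"tx":-0.08,"ty":0.75,"tz":0,"yaw":0.3},{"tx":-0.08,"ty":0.6,"tz":0,"yaw":0.06},{"tx":-0.05,"ty":0.27,"tz":0,"yaw":0},{"tx":0,"ty":0,"tz":0,"yaw":0},{"tx":0,"ty":0,"tz":0,"yaw":0}]'; python3 - <<'E'
from h import *
np.set_printoptions(precision=4,suppress=True)
im,d=shot('top');P=cloud('top',d)
im2,d2=shot('scene');a=cv2.resize(im[150:270,160:280],(400,400));b=cv2.resize(im2[110:270,220:380],(400,400));save('pics/c6.png',np.hstack([a,b]))
q=cloud('scene',d2)[130:260,230:400].reshape(-1,3)
m=(q[:,2]>.085)&(q[:,2]<.125)&(q[:,0]>.5)&(q[:,0]<.7)&(q[:,1]>.12)&(q[:,1]<.23)
f=q[m];u=np.array([.9913,.1316]);s=f[:,:2]@u
for k in(0,1):
    g=f[(s>.6)==bool(k)];print(len(g),g.mean(0),g.min(0),g.max(0))
E
```

```text
time: 14.32
ee_pos: [0.5197, -0.1353, 0.209]
tool_rot: [-0.0, 0.093, 0.996, 0.0]
wrist_force: [0.4, -0.8, -3.2]
width: 0.0232
grip_force: 59.9
time: 15.58
ee_pos: [0.4955, 0.0894, 0.2094]
tool_rot: [0.0, -0.038, 0.999, 0.0]
wrist_force: [0.5, -0.0, -3.2]
width: 0.0234
grip_force: 59.9
time: 16.32
ee_pos: [0.4875, 0.1583, 0.2093]
tool_rot: [0.0, -0.065, 0.998, -0.0]
wrist_force: [-0.8, -0.1, -3.1]
width: 0.0237
grip_force: 59.9
49 [0.5481 0.1678 0.1042] [0.5431 0.1429 0.0859] [0.5523 0.191  0.1204]
54 [0.6664 0.1835 0.1062] [0.6597 0.1582 0.0876] [0.6734 0.2057 0.1222]
```

View pics/c6.png

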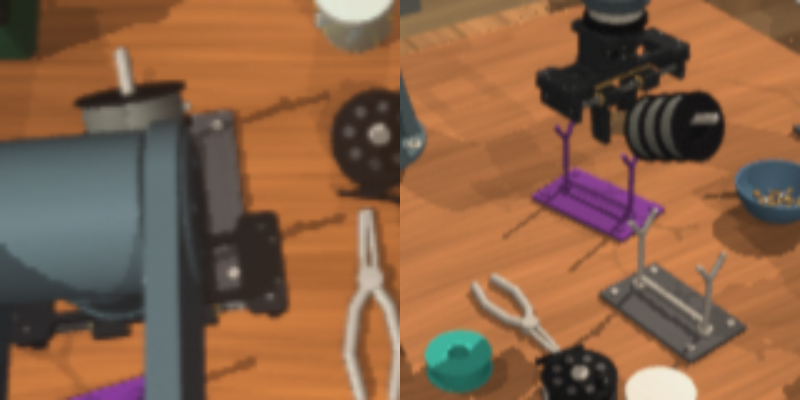

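```bash
python3 - <<'E'
from h import *
c=camera_info('top');K=np.array(c['intrinsics']);R=np.array(c['R']);t=np.array(c['t']);C=-R.T@t
for uv,z in(((209,222),.112),((221,222),.116),((202,182),.12),((216,182),.12)):
    r=R.T@np.linalg.inv(K)@[*uv,1];print(uv,(C+r*(z-C[2])/r[2]).round(4))
d=np.load('pics/top.npz')['d'];P=cloud('top',d);q=P[165:195,185:215].reshape(-1,3)
# current rod tip & spool upper points
q=q[(q[:,2]>.2)&(q[:,0]>.6)];u=np.array([.9913,.1316])
s=(q[:,:2]-[.4875,.1583])@u
for a in range(130,185,5):
    m=(s*1e3>a)&(s*1e3<a+5);m&=abs((q[:,:2]-[.4875,.1583])@[-.1316,.9913])<.006
    if m.any():print(a+2.5,m.sum(),np.median(q[m,2]).round(4))
E
```

```text
(209, 222) [0.5461 0.1778 0.112 ]
(221, 222) [0.5453 0.1439 0.116 ]
(202, 182) [0.6595 0.1994 0.12  ]
(216, 182) [0.6594 0.16   0.12  ]
132.5 5 0.2981
137.5 11 0.2975
142.5 14 0.2996
147.5 9 0.3051
152.5 14 0.3052
157.5 8 0.3094
162.5 2 0.3078
```

```bash
python3 -m jog '[{"tx":0.2,"ty":0.04,"tz":-0.4,"yaw":0},{"tx":0.15,"ty":0.03,"tz":-0.7,"yaw":0},{"tx":0,"ty":0,"tz":-0.7,"yaw":0},{"tx":0,"ty":0,"tz":-0.7,"yaw":0},{"tx":0,"ty":0,"tz":-0.7,"yaw":0},{"tx":0,"ty":0,"tz":-0.6,"yaw":0},{"tx":0,"ty":0,"tz":-0.4,"yaw":0},{"tx":0,"ty":0,"tz":-0.2,"yaw":0},{"tx":0,"ty":0,"tz":0,"yaw":0}]' && python3 -m jog '[{"tx":0,"ty":0,"tz":-0.07,"yaw":0},{"tx":0,"ty":0,"tz":-0.07,"yaw":0},{"tx":0,"ty":0,"tz":0,"yaw":0}]'&& python3 -m jog '[{"tx":0,"ty":0,"tz":-0.07,"yaw":0},{"tx":0,"ty":0,"tz":-0.07,"yaw":0},{"tx":0,"ty":0,"tz":0,"yaw":0}]'; python3 - <<'E'
from h import *
im,d=shot('scene');save('pics/s7.png',cv2.resize(im[150:270,260:380],None,fx=4.8,fy=4.8,interpolation=cv2.INTER_CUBIC))
E
```

```text
time: 17.55
ee_pos: [0.4979, 0.1608, 0.0772]
tool_rot: [-0.0, -0.066, 0.998, -0.0]
wrist_force: [-0.5, -0.2, -2.5]
width: 0.0234
grip_force: 59.9
time: 17.92
ee_pos: [0.498, 0.1609, 0.0733]
tool_rot: [0.0, -0.066, 0.998, -0.0]
wrist_force: [-0.4, -0.9, -2.7]
width: 0.0236
grip_force: 59.9
time: 18.3
ee_pos: [0.4977, 0.1609, 0.0687]
tool_rot: [-0.0, -0.066, 0.998, -0.0]
wrist_force: [-1.0, 0.2, -1.8]
width: 0.0232
grip_force: 59.9
```

View pics/s7.png

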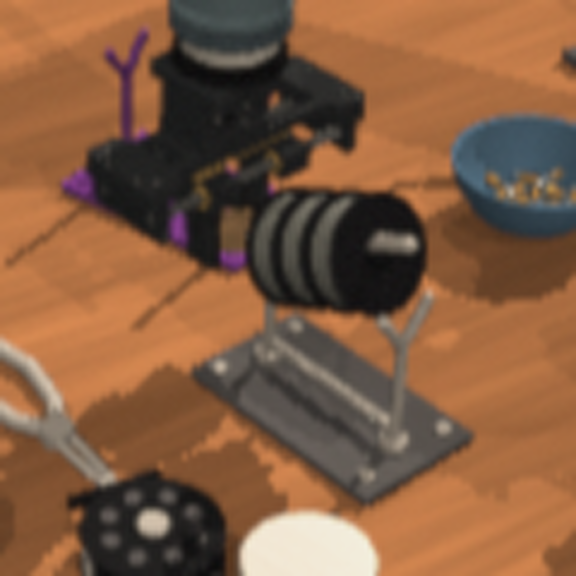

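```bash
python3 -m jog '[{"tx":0,"ty":0,"tz":-0.07,"yaw":0},{"tx":0,"ty":0,"tz":0,"yaw":0}]' && python3 -m jog '[{"tx":0,"ty":0,"tz":-0.07,"yaw":0},{"tx":0,"ty":0,"tz":0,"yaw":0}]'
```

```text
time: 18.6
ee_pos: [0.4977, 0.1609, 0.0666]
tool_rot: [-0.0, -0.066, 0.998, 0.0]
wrist_force: [0.2, -0.0, -2.7]
width: 0.0233
grip_force: 59.9
time: 18.85
ee_pos: [0.4978, 0.1608, 0.0646]
tool_rot: [-0.0, -0.066, 0.998, -0.0]
wrist_force: [-0.8, -0.4, -2.3]
width: 0.0231
grip_force: 59.9
```

```bash
python3 -m jog '[{"tx":0,"ty":0,"tz":-0.05,"yaw":0},{"tx":0,"ty":0,"tz":0,"yaw":0}]' && python3 -m jog '[{"tx":0,"ty":0,"tz":-0.05,"yaw":0},{"tx":0,"ty":0,"tz":0,"yaw":0}]'
```

```text
time: 19.1
ee_pos: [0.4982, 0.1607, 0.0635]
tool_rot: [0.0, -0.066, 0.998, -0.0]
wrist_force: [0.5, -1.3, 0.0]
width: 0.0233
grip_force: 59.9
time: 19.35
ee_pos: [0.4986, 0.1608, 0.0624]
tool_rot: [0.001, -0.066, 0.998, -0.0]
wrist_force: [-1.7, -2.2, 4.8]
width: 0.0233
grip_force: 59.9
```

```bash
python3 -m jog '[{"tx":0,"ty":0,"tz":0,"yaw":0},{"tx":-0.035,"ty":0,"tz":0.085,"yaw":0},{"tx":-0.035,"ty":0,"tz":0.09,"yaw":0},{"tx":-0.03,"ty":0,"tz":0.09,"yaw":0},{"tx":-0.025,"ty":-0.01,"tz":0.09,"yaw":0},{"tx":-0.02,"ty":-0.01,"tz":0.09,"yaw":0},{"tx":0,"ty":0,"tz":0,"yaw":0}]' 0 8; python3 - <<'E'
from h import *
im,d=shot('scene');save('pics/s8.png',cv2.resize(im[150:270,260:380],None,fx=4.8,fy=4.8,interpolation=cv2.INTER_CUBIC))
E
```

```text
time: 20.23
ee_pos: [0.4931, 0.1603, 0.0751]
tool_rot: [-0.0, -0.066, 0.998, 0.0]
wrist_force: [-1.2, -0.2, 0.5]
width: 0.0236
grip_force: 8.0
```

View pics/s8.png

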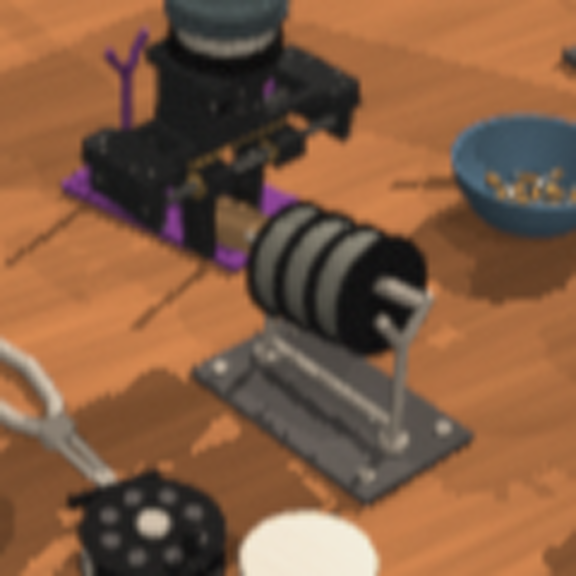

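```bash
python3 -m jog '[{"tx":-0.015,"ty":0,"tz":0.09,"yaw":0},{"tx":-0.01,"ty":0,"tz":0.09,"yaw":0},{"tx":-0.01,"ty":0,"tz":0.09,"yaw":0},{"tx":0,"ty":0,"tz":0.08,"yaw":0},{"tx":0,"ty":0,"tz":0,"yaw":0},{"tx":0,"ty":0,"tz":0,"yaw":0}]' 0 6; python3 - <<'E'
from h import *
im,d=shot('scene');save('pics/s9.png',cv2.resize(im[150:270,260:380],None,fx=4.8,fy=4.8,interpolation=cv2.INTER_CUBIC))
P=cloud('scene',d)[150:270,260:380].reshape(-1,3)
u=np.array([.9913,.1316]);w=np.array([-.1316,.9913]);f=np.array([.5445,.1665])
s=(P[:,:2]-f)@u;l=(P[:,:2]-f)@w
m=(s>.098)&(s<.145)&(P[:,2]>.08);q=P[m]
for a,b,z in sorted(zip(s[m].round(3),l[m].round(3),q[:,2].round(3))):print(a,b,z,end=' | ')
E
```

```text
time: 21.02
ee_pos: [0.4927, 0.1603, 0.0856]
tool_rot: [0.0, -0.066, 0.998, 0.0]
wrist_force: [-1.5, 0.8, 0.5]
width: 0.024
grip_force: 6.0
0.098 0.013 0.099 | 0.099 -0.031 0.114 | 0.099 -0.016 0.129 | 0.099 -0.008 0.132 | 0.099 0.005 0.133 | 0.099 0.025 0.093 | 0.099 0.028 0.111 | 0.1 -0.011 0.1 | 0.1 0.016 0.095 | 0.1 0.017 0.125 | 0.1 0.019 0.108 | 0.1 0.029 0.088 | 0.1 0.033 0.098 | 0.1 0.037 0.103 | 0.101 -0.036 0.103 | 0.101 -0.032 0.104 | 0.101 -0.027 0.094 | 0.101 -0.026 0.12 | 0.101 -0.022 0.08 | 0.101 -0.021 0.11 | 0.101 -0.014 0.091 | 0.101 -0.011 0.098 | 0.101 -0.01 0.089 | 0.101 -0.002 0.134 | 0.101 0.0 0.107 | 0.101 0.003 0.082 | 0.101 0.007 0.122 | 0.101 0.009 0.114 | 0.101 0.013 0.119 | 0.101 0.015 0.099 | 0.101 0.016 0.129 | 0.101 0.017 0.117 | 0.101 0.019 0.098 | 0.101 0.021 0.115 | 0.101 0.022 0.111 | 0.101 0.024 0.091 | 0.101 0.025 0.124 | 0.101 0.027 0.109 | 0.101 0.031 0.103 | 0.101 0.032 0.095 | 0.101 0.035 0.101 | 0.102 -0.037 0.092 | 0.102 -0.037 0.107 | 0.102 -0.036 0.081 | 0.102 -0.036 0.084 | 0.102 -0.033 0.09 | 0.102 -0.03 0.107 | 0.102 -0.03 0.115 | 0.10
[... 3695 characters left out ...]
4 -0.009 0.102 | 0.124 -0.009 0.106 | 0.124 -0.006 0.101 | 0.124 -0.005 0.104 | 0.124 -0.005 0.108 | 0.124 -0.004 0.088 | 0.124 -0.004 0.092 | 0.124 0.0 0.086 | 0.124 -0.0 0.094 | 0.124 0.011 0.107 | 0.124 0.023 0.116 | 0.125 -0.015 0.106 | 0.125 -0.015 0.11 | 0.125 -0.01 0.1 | 0.125 -0.001 0.091 | 0.125 0.0 0.083 | 0.125 0.011 0.1 | 0.125 0.014 0.11 | 0.126 0.017 0.117 | 0.127 -0.022 0.115 | 0.127 -0.005 0.106 | 0.127 -0.0 0.104 | 0.127 0.012 0.109 | 0.127 0.015 0.122 | 0.128 -0.001 0.108 | 0.128 0.003 0.107 | 0.129 -0.007 0.105 | 0.13 -0.004 0.104 | 0.132 -0.005 0.102 | 0.132 -0.002 0.108 | 0.133 -0.002 0.105 | 0.135 -0.004 0.102 | 0.135 0.0 0.108 | 0.135 0.001 0.104 | 0.136 -0.001 0.102 |
```

View pics/s9.png

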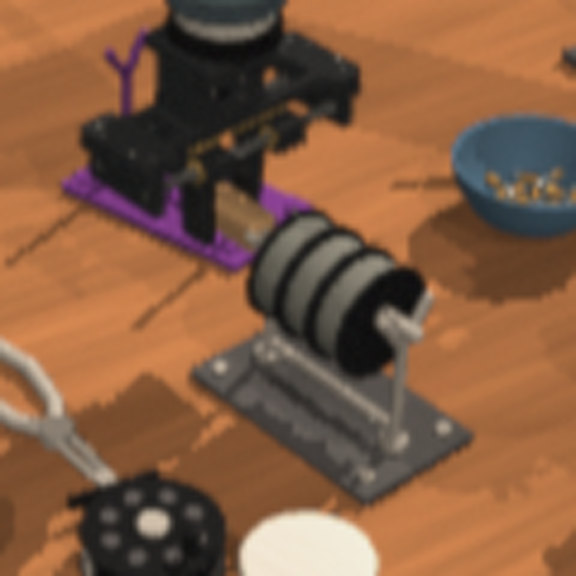

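```bash
python3 -m jog '[{"tx":0,"ty":0,"tz":0,"yaw":0},{"tx":0,"ty":0,"tz":0,"yaw":0},{"tx":0,"ty":0,"tz":0,"yaw":0},{"tx":0,"ty":0,"tz":0,"yaw":0}]' 60 && python3 -m jog '[{"tx":0,"ty":0,"tz":0.3,"yaw":0},{"tx":0,"ty":0,"tz":0.6,"yaw":0},{"tx":0,"ty":0,"tz":0.9,"yaw":0},{"tx":0,"ty":0,"tz":0.9,"yaw":0},{"tx":0,"ty":0,"tz":0.9,"yaw":0},{"tx":-0.5,"ty":0,"tz":0.5,"yaw":0},{"tx":-0.9,"ty":0,"tz":0,"yaw":0},{"tx":-0.5,"ty":0,"tz":0,"yaw":0},{"tx":0,"ty":0,"tz":0,"yaw":0},{"tx":0,"ty":0,"tz":0,"yaw":0}]'; python3 - <<'E'
from h import *
im,d=shot('scene');im2,_=shot('top')
save('pics/f.png',np.hstack([cv2.resize(im[150:270,260:380],(400,400)),cv2.resize(im2[130:310,160:430],(400,267)).copy() if 0 else cv2.resize(im2[150:270,160:280],(400,400))]))
E
```

```text
time: 21.58
ee_pos: [0.4925, 0.1603, 0.0856]
tool_rot: [0.0, -0.066, 0.998, 0.0]
wrist_force: [0.3, 0.4, 0.2]
width: 0.0527
grip_force: 0.0
time: 22.82
ee_pos: [0.4362, 0.1602, 0.2089]
tool_rot: [0.0, -0.066, 0.998, -0.0]
wrist_force: [-0.3, -0.5, -0.4]
width: 0.0528
grip_force: 0.0
```

View pics/f.png

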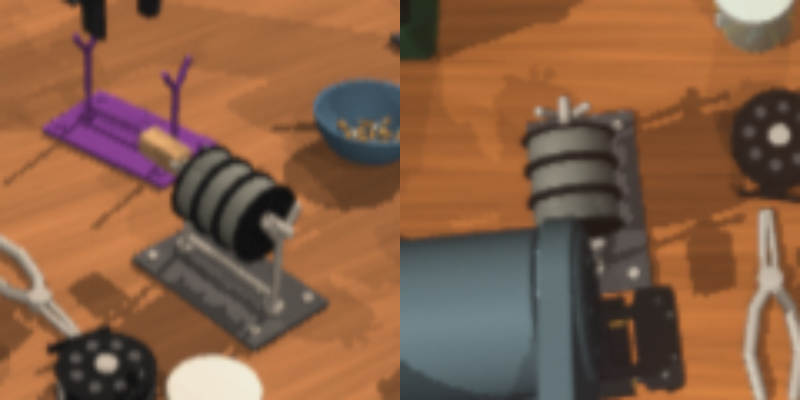

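The axle hangs in both forks with all three spools on it. The grip is at its original end and the gripper is clear, so I'm handing the job in.

```bash
python3 -c "
from cell import *
print(finish_job())"
```

```text
the job is handed in; nothing more can be done
None
```

The job is handed in: the axle hangs across the stand's two forks with all three spools on it and its grip at the original end, the gripper is clear, no bystander was seen to move, and the last move ended at 22.8 s of the 58 s allowed.

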